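# Index the brown flask to the dosing nozzle

## Robot

A 6-joint arm with a two-finger parallel gripper is mounted at the origin on the work surface. World frame = base frame: x ahead of the robot, y to its left, z up, the work surface at z = 0. Lengths are in m, angles in rad, forces in N, time in s.
With the tool pointing down it reaches from about 0.35 to 0.775 m from the base axis. Payload 7.3 kg.
Tool frame: the origin (TCP) lies at the very end of the fingers, on their centre line; the grasp point (between the pads) lies 19 mm behind it; z points along the fingers, y is the line along which they close (so a half turn about z gives the same grasp; the last joint's range is limited). The gripper opens to 92 mm and grips with 3 to 60 N. Pads are 19 mm wide; open, the fingers measure 130 mm over their backs; the gripper's body (75 mm by 190 mm) begins 47 mm behind the grasp point.
Start: joints at [-1.28, 0.342, 1.524, -0, 1.275, -0.146], TCP at [0.222, -0.476, 0.227] pointing down, gripper open.
Joint ranges: [-2.53, 2.53], [-0.77, 2.02], [0.04, 2.7], [-1, 4.14], [0.28, 2.66], [-3.11, 3.11]. Speed limits (rad/s): [2.57, 2.57, 3.14, 3.14, 3.14, 3.14].

## Interface

Orientations are given as [roll, pitch, yaw] about the fixed x, y, z axes, in that order (R = Rz(yaw) Ry(pitch) Rx(roll)).
In Python, from cell import robot gives the robot as it stands.
- The arm moves only by the tool apply_moves, never from a script. Its argument "rows" is a list of rows, each an object with "xyz": the shift along the tool's x, y, z in mm, a list of three; "turn": the turn about the tool's z in rad. A call has 1 to 10 rows; each row shifts and turns the commanded pose from where the row before left it, along the tool's axes as they then stand; what a row does not reach is not made up. A row lasts 1/8 s, in which the tool goes at most 62.5 mm and 10.7 degrees, less where a joint would pass 70% of its speed; a pose out of reach is approached as far as the arm can. A call with a gripper value outside its range is refused whole. "gripper" is the opening, from 0 (shut) to 1 (fully open), set as the call begins (left out, the last holds). The fingers move at their own pace and stop on an object; "newtons" is the grip in N (left out, the last holds). Time passes only in rows, so rows that do not move let the fingers close. It gives the time, the measured TCP pose, the force and the opening at its end, in the units of the state.
- robot.observe(): the state, without advancing time (a new reading comes with each control period).
- robot.read_camera(name): name is "scene" or "side" or "wrist"; returns a dict with "frame" (480x640x3 uint8, blue, green, red), "mtx" (3x3 intrinsics, pixels), "R" (3x3) and "t" (3): a world point X has camera coordinates R X + t; the wrist camera has in their place "T_tool_cam" (4x4, takes a point from camera to tool coordinates, whose origin is the TCP and whose axes are the flange's). Camera axes: x right, y down, z forward; pixel columns grow to the right and rows downward; lengths in m; the calibration is good to about 2 mm. A picture is of the moment at which its call begins: read the wrist's pose just before it. There is no depth.
- robot.hand_in(): hands the job in, once; it reports no verdict.
The state is a dict: "time": time; "qpos": joint angles; "qvel": joint speeds; "joint_efforts": joint torques, N m; "tool_pos": TCP position; "tool_rot": TCP orientation; "contact_force": force on the tool from outside, world axes, zero at the start; "torque": the same for the moment, N m; "opening": finger opening in m.
Only numpy, scipy, OpenCV 4.12 (cv2) and the standard library are available. Lean on these libraries where they do the work, as an engineer would, in place of code of your own. Each camera call takes 0.05 s, during which the arm holds its last target. There are 200 camera calls.

## Task

Bring the small brown glass flask on the carousel to the place directly under the dosing nozzle by working the carousel's red-handled lever: each full push to its stop turns the turntable on by one place, and the lever must be let all the way back before the next push. Stop when the brown flask is under the nozzle, with the lever back at rest, and do not touch the turntable or the brown flask itself.

Things in the scene. Friction and masses are not known exactly. Their poses are not given: they have to be found in the camera images.
- brown_flask: Small brown (amber) glass flask, 90 mm tall, 32 mm in diameter at its foot, neck 12 mm, 40 g, standing loose in one of the turntable's cork rings; the other small flasks there are clear. Origin: centre of its underside. It starts 2, 3 or 4 places (60, 90 or 120 degrees) clockwise of the nozzle seen from above.
- turntable: Aluminium turntable, 240 mm across its 12 saw teeth, top 48 mm above the bench, with 12 cork rings 30 degrees apart, 83 mm from the axis. Origin: on its vertical axis at bench height; z up. A ratchet: each full stroke of the lever turns it one place (30 degrees) anticlockwise seen from above, beginning some 4 to 8 degrees into the stroke, and it stays there.
- nozzle_station (a point): Where the flask's underside must end: the point on the turntable's top level, 83 mm from its axis, directly under the dosing nozzle. The nozzle is a red tip, 164 mm above the bench, on a white arm from a steel post 200 mm tall, which stands 165 mm from the axis.
- lever_knob (a point): Centre of the top of the lever's red upright handle: 24 mm in diameter, 60 to 120 mm above the bench, 190 mm from the turntable's axis, on a flat arm (top 34 mm high) that swings level about that axis. From rest it is pushed 38 degrees anticlockwise seen from above (126 mm of arc) to a firm stop, with 4 to 8 N; a spring returns it as the push retreats. At the start it is at rest.

How it is judged:
By the outcome, as a careful person would: the job done as asked, in the order asked, and still so for the second after the job is handed in, with the robot touching nothing.
It also fails if it takes over 59 s, if anything falls off the work surface, if the arm or the gripper's body presses on something with over 40 N, if the wrist force passes 120 N, or if a joint passes its speed limit or range.

## Working session

There is one attempt and no reset: what is moved stays moved. The work goes in short steps, Python scripts to look and compute and a tool call to move; the robot and the scene stay as the last step left them, time stands still between calls to the robot, and variables do not carry over. Pictures are saved under pics/ and viewed, on a budget of 10 in all, crops included, one or two more only if the job needs it, and the job is handed in when it is done.

Besides the shell and the picture viewer there is one more tool, called after ">>>" as a command line: name --argument value ..., lists and objects as JSON in quotes. apply_moves: Moves the arm, as the interface text tells. Its arguments: {"type":"object","properties":{"rows":{"type":"array"},"gripper":{"type":"number"},"newtons":{"type":"number"}},"required":["rows"]}

```bash
mkdir -p pics; python3 - <<'E'
from cell import robot
import cv2,numpy as np,pickle
o=robot.observe();print(o)
d={n:robot.read_camera(n) for n in("scene","side")}
pickle.dump(d,open("cams.pkl","wb"))
for n in d:
    cv2.imwrite(f"pics/{n}0.png",d[n]["frame"]);print(n,-d[n]["R"].T@d[n]["t"])
E
```

```text
{'time': 0.0, 'qpos': array([-1.27996860e+00,  3.42700463e-01,  1.52501348e+00, -2.28828651e-06,
        1.27539188e+00, -1.45993902e-01]), 'qvel': array([ 0.00046413,  0.00069102, -0.00118363,  0.00018453, -0.00063744,
       -0.00058817]), 'joint_efforts': array([-2.63285358e-03, -4.31254399e+01, -2.44224483e+01,  7.13691255e-02,
        5.58120373e-02, -1.47902188e-04]), 'tool_pos': array([ 0.22201274, -0.47530134,  0.22605775]), 'tool_rot': array([-3.14009526e+00, -2.17964739e-04,  4.36822135e-01]), 'contact_force': array([ 0.26984986, -0.52654305,  0.27563226]), 'torque': array([-0.07626366, -0.02022656, -0.0695371 ]), 'opening': 0.09199720663683635}
scene [0.9212461  0.27194561 0.73534352]
side [0.36802316 0.51044479 0.56979619]
```

View pics/scene0.png

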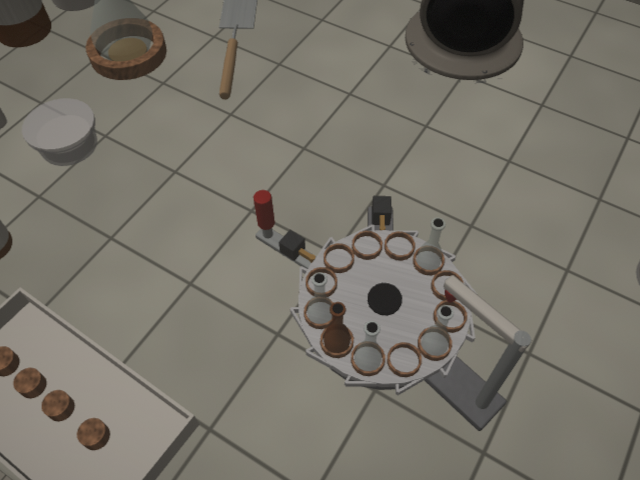

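View pics/side0.png

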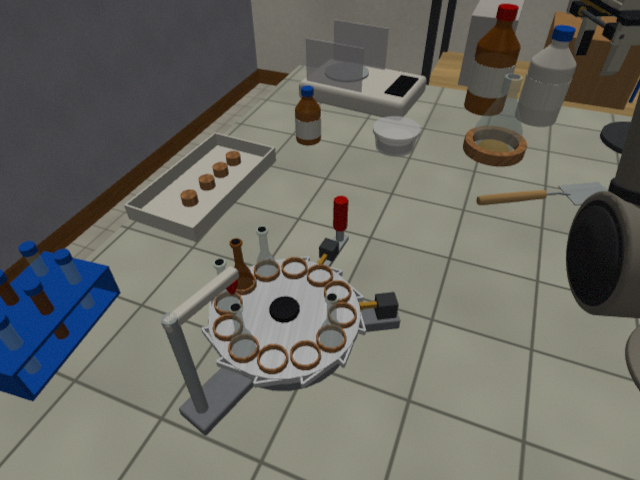

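The scene view shows the hub at (385,299), the red knob top at (263,196), the brown flask's ring at (337,341) and the post top at (522,341). The side view shows the hub at (284,309), the knob top at (341,200), the brown flask's foot at (243,284) and the post top at (174,322).

```bash
cat > h.py <<'E'
import numpy as np,pickle
d=pickle.load(open("cams.pkl","rb"))
def ray(n,u,v,z):
    c=d[n];C=-c["R"].T@c["t"];r=c["R"].T@np.linalg.solve(c["mtx"],[u,v,1.]);return C+r*(z-C[2])/r[2]
E
python3 - <<'E'
from h import *
P={}
for n,L in {"scene":dict(hub=(385,299,.05),knob=(263,196,.12),ring=(337,341,.052),post=(522,341,.2),nozzle=(449,297,.164)),
 "side":dict(hub=(284.5,309,.05),knob=(341,200,.12),ring=(243,284,.052),post=(174,322,.2),nozzle=(232,291,.164))}.items():
    hub=ray(n,*L["hub"])
    for k,v in L.items():
        p=ray(n,*v);e=p-hub;print(n,k,p.round(4),"r",np.hypot(*e[:2]).round(4),"ang",np.degrees(np.arctan2(e[1],e[0])).round(1))
    
E
```

```text
scene hub [0.5734 0.1441 0.05  ] r 0.0 ang 0.0
scene knob [ 0.5602 -0.0445  0.12  ] r 0.1891 ang -94.0
scene ring [0.6548 0.1224 0.052 ] r 0.0843 ang -15.0
scene post [0.6214 0.3038 0.2   ] r 0.1667 ang 73.3
scene nozzle [0.594  0.2218 0.164 ] r 0.0803 ang 75.1
side hub [0.5756 0.1406 0.05  ] r 0.0 ang 0.0
side knob [ 0.5591 -0.0443  0.12  ] r 0.1857 ang -95.1
side ring [0.6538 0.122  0.052 ] r 0.0803 ang -13.4
side post [0.6113 0.3039 0.2   ] r 0.1671 ang 77.7
side nozzle [0.5985 0.2205 0.164 ] r 0.0831 ang 74.0
```

The flask is about 90 degrees (3 places) clockwise of the nozzle. I'll check that the approach path is clear of the tall bottles and work out the first shift.

```bash
python3 - <<'E'
from h import *
for n,u,v in(("side",487,108),("side",540,120),("side",495,150),("side",308,140),("scene",20,30),("scene",125,50),("side",380,320),("scene",381,215),("side",510,200)): print(n,u,v,ray(n,u,v,0.02).round(3))
from cell import robot
from scipy.spatial.transform import Rotation as R
o=robot.observe();Rt=R.from_euler("xyz",o["tool_rot"]).as_matrix()
print(Rt.round(3), (Rt.T@(np.array([.559,-.046,.19])-o["tool_pos"])*1000).round(1))
E
```

```text
side 487 108 [ 0.389 -0.666  0.02 ]
side 540 120 [ 0.26  -0.649  0.02 ]
side 495 150 [ 0.346 -0.466  0.02 ]
side 308 140 [ 0.751 -0.353  0.02 ]
scene 20 30 [ 0.42  -0.688  0.02 ]
scene 125 50 [ 0.362 -0.489  0.02 ]
side 380 320 [0.447 0.085 0.02 ]
scene 381 215 [0.441 0.069 0.02 ]
side 510 200 [ 0.297 -0.289  0.02 ]
[[ 0.906  0.423 -0.   ]
 [ 0.423 -0.906  0.001]
 [ 0.    -0.001 -1.   ]] [ 487.  -246.4   36.5]
```

>>> apply_moves --rows '[{"xyz": [30,-15,0],"turn": 0},{"xyz": [30,-15,0],"turn": 0},{"xyz": [30,-15,0],"turn": 0},{"xyz": [30,-15,0],"turn": 0},{"xyz": [30,-15,0],"turn": 0},{"xyz": [30,-15,0],"turn": 0},{"xyz": [30,-15,0],"turn": 0},{"xyz": [30,-15,0],"turn": 0},{"xyz": [30,-15,0],"turn": 0},{"xyz": [30,-15,0],"turn": 0}]' --gripper 0.6

```text
time: 1.35
tool_pos: [0.4309, -0.2118, 0.2264]
tool_rot: [-3.141, 0.0, 0.437]
contact_force: [-0.2, -0.9, 0.5]
opening: 0.0552
```

>>> apply_moves --rows '[{"xyz": [37,-19,0],"turn": 0},{"xyz": [37,-19,0],"turn": 0},{"xyz": [37,-19,0],"turn": 0},{"xyz": [37,-19,0],"turn": 0},{"xyz": [37,-19,0],"turn": 0},{"xyz": [0,0,0],"turn": -0.18},{"xyz": [0,0,0],"turn": -0.18},{"xyz": [0,0,0],"turn": -0.18},{"xyz": [0,0,0],"turn": -0.18},{"xyz": [0,0,0],"turn": -0.18}]'

```text
time: 2.6
tool_pos: [0.5577, -0.0485, 0.2262]
tool_rot: [-3.141, 0.0, 1.343]
contact_force: [-0.1, -0.6, 0.8]
opening: 0.0548
```

>>> apply_moves --rows '[{"xyz": [0,0,18],"turn": -0.155},{"xyz": [0,0,18],"turn": 0},{"xyz": [0,0,0],"turn": 0}]'

```text
time: 2.98
tool_pos: [0.5569, -0.0483, 0.1892]
tool_rot: [-3.138, -0.0, 1.492]
contact_force: [-0.2, 0.3, 0.0]
opening: 0.0551
```

```bash
python3 - <<'E'
from cell import robot
import cv2
from h import *
from scipy.spatial.transform import Rotation as R
o=robot.observe();c=robot.read_camera("wrist");cv2.imwrite("pics/w1.png",c["frame"])
print(o["tool_pos"],o["tool_rot"],o["opening"],o["time"])
T=c["T_tool_cam"];Rt=R.from_euler("xyz",o["tool_rot"]).as_matrix()
def px(X):
    p=np.linalg.inv(T)@np.r_[Rt.T@(np.array(X)-o["tool_pos"]),1];q=c["mtx"]@p[:3];return (q[:2]/q[2]).round(0)
print("knob expected",px([.559,-.046,.12]))
import pickle;pickle.dump((o,c),open("w1.pkl","wb"))
E
```

```text
[ 0.55691691 -0.04831741  0.18915892] [-3.13781948e+00 -4.71151491e-04  1.49161587e+00] 0.0551018147263745 2.975
knob expected [318. 250.]
```

View pics/w1.png

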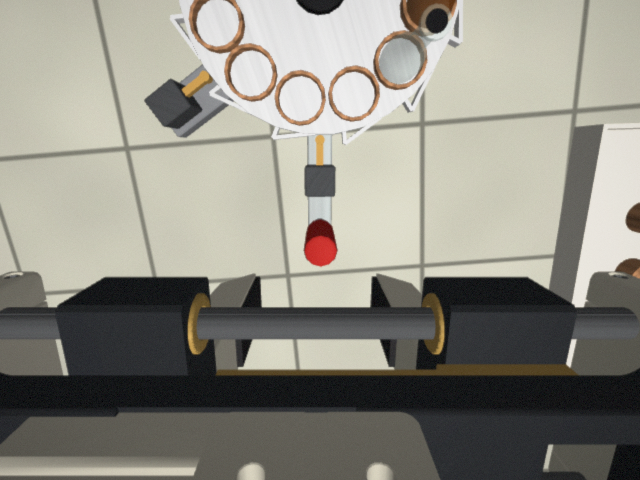

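The wrist view shows the knob top at (320,249), within about 1 mm of the prediction, and centred between the fingers. I'll straddle it.

>>> apply_moves --rows '[{"xyz": [2,3,20],"turn": 0},{"xyz": [0,0,20],"turn": 0},{"xyz": [0,0,20],"turn": 0},{"xyz": [0,0,20],"turn": 0},{"xyz": [0,0,20],"turn": 0},{"xyz": [0,0,4],"turn": 0}]'

```text
time: 3.78
tool_pos: [0.5609, -0.0468, 0.0863]
tool_rot: [-3.14, -0.0, 1.492]
contact_force: [0.1, -0.3, 0.6]
opening: 0.0549
```

>>> apply_moves --rows '[{"xyz": [0,0,0],"turn": 0},{"xyz": [0,0,0],"turn": 0},{"xyz": [0,0,0],"turn": 0}]' --gripper 0.4

```text
time: 4.15
tool_pos: [0.5615, -0.0469, 0.0875]
tool_rot: [3.14, 0.0, 1.492]
contact_force: [-0.5, 0.7, -0.7]
opening: 0.0372
```

>>> apply_moves --rows '[{"xyz": [0.25,10,0],"turn": -0.0524},{"xyz": [0.25,10,0],"turn": -0.0524},{"xyz": [0.25,10,0],"turn": -0.0524},{"xyz": [0.25,10,0],"turn": -0.0524},{"xyz": [0.25,10,0],"turn": -0.0524},{"xyz": [0.25,10,0],"turn": -0.0524},{"xyz": [0.25,10,0],"turn": -0.0524},{"xyz": [0.25,10,0],"turn": -0.0524},{"xyz": [0.25,10,0],"turn": -0.0524},{"xyz": [0.25,10,0],"turn": -0.0524}]'

```text
time: 5.4
tool_pos: [0.6566, -0.0287, 0.0869]
tool_rot: [-3.138, -0.002, 2.017]
contact_force: [-8.0, -0.1, 4.0]
opening: 0.0368
```

>>> apply_moves --rows '[{"xyz": [0.25,10,0],"turn": -0.0524},{"xyz": [0.25,10,0],"turn": -0.0524},{"xyz": [0.25,7,0],"turn": -0.035}]'

```text
time: 5.78
tool_pos: [0.6804, -0.0154, 0.0867]
tool_rot: [-3.138, -0.002, 2.157]
contact_force: [-7.0, -0.9, 2.5]
opening: 0.0368
```

>>> apply_moves --rows '[{"xyz": [0.05,3,0],"turn": -0.016},{"xyz": [0,2,0],"turn": -0.01},{"xyz": [0,0,0],"turn": 0}]'

```text
time: 6.15
tool_pos: [0.6846, -0.0127, 0.0867]
tool_rot: [-3.139, -0.002, 2.182]
contact_force: [-4.7, -0.6, 2.4]
opening: 0.0367
```

>>> apply_moves --rows '[{"xyz": [0,2,0],"turn": 0},{"xyz": [0,0,0],"turn": 0}]'

```text
time: 6.4
tool_pos: [0.6856, -0.0121, 0.0867]
tool_rot: [-3.137, -0.002, 2.181]
contact_force: [-7.0, -1.9, 3.4]
opening: 0.0368
```

>>> apply_moves --rows '[{"xyz": [0,2,0],"turn": 0},{"xyz": [0,0,0],"turn": 0}]'

```text
time: 6.65
tool_pos: [0.686, -0.0119, 0.0866]
tool_rot: [-3.134, -0.003, 2.181]
contact_force: [-12.0, -4.4, 5.0]
opening: 0.0371
```

>>> apply_moves --rows '[{"xyz": [0,2,0],"turn": 0},{"xyz": [0,0,0],"turn": 0}]'

```text
time: 6.9
tool_pos: [0.6864, -0.0116, 0.0865]
tool_rot: [-3.131, -0.004, 2.181]
contact_force: [-16.7, -7.3, 7.2]
opening: 0.0369
```

```bash
python3 - <<'E'
from cell import robot
import cv2
o=robot.observe();print(o["tool_pos"],o["contact_force"],o["joint_efforts"])
f=robot.read_camera("scene")["frame"][150:420,200:540];cv2.imwrite("pics/s1.png",cv2.resize(f,None,fx=2,fy=2))
E
```

```text
[ 0.6863899  -0.0115923   0.08648297] [-16.65235046  -7.34910823   7.16554051] [ 5.72804019e+00 -5.87004447e+01 -2.86161983e+01  2.79785223e+00
 -4.61342275e+00 -3.91403621e-02]
```

View pics/s1.png

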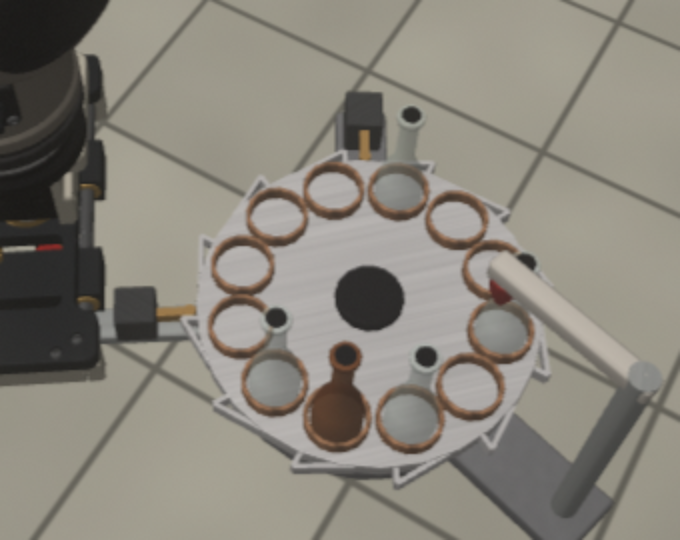

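The lever is at its stop (force rose sharply) and the brown flask, foot at crop (337,413), has moved on one place. Now I'll let the lever back.

>>> apply_moves --rows '[{"xyz": [0,-11,0],"turn": 0.026},{"xyz": [0.25,-7,0],"turn": 0.035},{"xyz": [0.25,-10,0],"turn": 0.0524},{"xyz": [0.25,-10,0],"turn": 0.0524},{"xyz": [0.25,-10,0],"turn": 0.0524},{"xyz": [0.25,-10,0],"turn": 0.0524},{"xyz": [0.25,-10,0],"turn": 0.0524},{"xyz": [0.25,-10,0],"turn": 0.0524},{"xyz": [0.25,-10,0],"turn": 0.0524},{"xyz": [0.25,-10,0],"turn": 0.0524}]'

```text
time: 8.2
tool_pos: [0.6011, -0.046, 0.087]
tool_rot: [3.14, 0.001, 1.699]
contact_force: [-0.1, 0.2, -0.6]
opening: 0.0366
```

>>> apply_moves --rows '[{"xyz": [0.25,-10,0],"turn": 0.0524},{"xyz": [0.25,-10,0],"turn": 0.0524},{"xyz": [0.25,-10,0],"turn": 0.0524},{"xyz": [0.25,-10,0],"turn": 0.0524},{"xyz": [0,0,0],"turn": 0},{"xyz": [0,0,0],"turn": 0}]'

```text
time: 8.95
tool_pos: [0.5619, -0.0469, 0.0871]
tool_rot: [3.14, 0.0, 1.492]
contact_force: [-0.9, 0.1, -0.6]
opening: 0.0367
```

```bash
python3 - <<'E'
from cell import robot
import cv2,numpy as np
a=robot.read_camera("wrist")["frame"];b=robot.read_camera("scene")["frame"][150:420,200:540]
cv2.imwrite("pics/w2.png",np.hstack([cv2.resize(a,(400,300)),cv2.resize(b,(378,300))]))
E
```

```text
(no output)
```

View pics/w2.png

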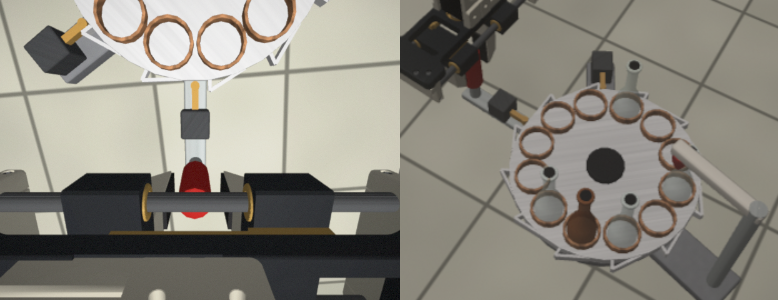

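The knob is centred between the fingers again with no force, so the lever is at rest, and the turntable held its place. Second stroke.

>>> apply_moves --rows '[{"xyz": [0.25,10,0],"turn": -0.0524},{"xyz": [0.25,10,0],"turn": -0.0524},{"xyz": [0.25,10,0],"turn": -0.0524},{"xyz": [0.25,10,0],"turn": -0.0524},{"xyz": [0.25,10,0],"turn": -0.0524},{"xyz": [0.25,10,0],"turn": -0.0524},{"xyz": [0.25,10,0],"turn": -0.0524},{"xyz": [0.25,10,0],"turn": -0.0524},{"xyz": [0.25,10,0],"turn": -0.0524},{"xyz": [0.25,10,0],"turn": -0.0524}]'

```text
time: 10.3
tool_pos: [0.6568, -0.0287, 0.0863]
tool_rot: [-3.137, -0.002, 2.018]
contact_force: [-8.0, 0.6, 3.5]
opening: 0.0371
```

>>> apply_moves --rows '[{"xyz": [0.25,10,0],"turn": -0.0524},{"xyz": [0.25,10,0],"turn": -0.0524},{"xyz": [0.25,7,0],"turn": -0.035},{"xyz": [0,5,0],"turn": -0.026},{"xyz": [0,3,0],"turn": 0},{"xyz": [0,3,0],"turn": 0},{"xyz": [0,0,0],"turn": 0},{"xyz": [0,0,0],"turn": 0}]'

```text
time: 11.3
tool_pos: [0.6864, -0.0117, 0.0859]
tool_rot: [-3.131, -0.004, 2.181]
contact_force: [-17.0, -7.3, 6.9]
opening: 0.0367
```

>>> apply_moves --rows '[{"xyz": [0,-11,0],"turn": 0.026},{"xyz": [0.25,-7,0],"turn": 0.035},{"xyz": [0.25,-10,0],"turn": 0.0524},{"xyz": [0.25,-10,0],"turn": 0.0524},{"xyz": [0.25,-10,0],"turn": 0.0524},{"xyz": [0.25,-10,0],"turn": 0.0524},{"xyz": [0.25,-10,0],"turn": 0.0524},{"xyz": [0.25,-10,0],"turn": 0.0524},{"xyz": [0.25,-10,0],"turn": 0.0524},{"xyz": [0.25,-10,0],"turn": 0.0524}]'

```text
time: 12.55
tool_pos: [0.6012, -0.0461, 0.0868]
tool_rot: [3.14, 0.0, 1.699]
contact_force: [-1.0, 0.1, -0.6]
opening: 0.0369
```

>>> apply_moves --rows '[{"xyz": [0.25,-10,0],"turn": 0.0524},{"xyz": [0.25,-10,0],"turn": 0.0524},{"xyz": [0.25,-10,0],"turn": 0.0524},{"xyz": [0.25,-10,0],"turn": 0.0524},{"xyz": [0,0,0],"turn": 0},{"xyz": [0,0,0],"turn": 0}]'

```text
time: 13.3
tool_pos: [0.562, -0.0471, 0.087]
tool_rot: [3.14, 0.0, 1.493]
contact_force: [0.1, 0.2, -1.0]
opening: 0.0366
```

```bash
python3 - <<'E'
from cell import robot
import cv2,numpy as np
a=robot.read_camera("wrist")["frame"];b=robot.read_camera("scene")["frame"][150:420,200:540]
cv2.imwrite("pics/w3.png",np.hstack([cv2.resize(a,(400,300)),cv2.resize(b,(378,300))]))
E
```

```text
(no output)
```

View pics/w3.png

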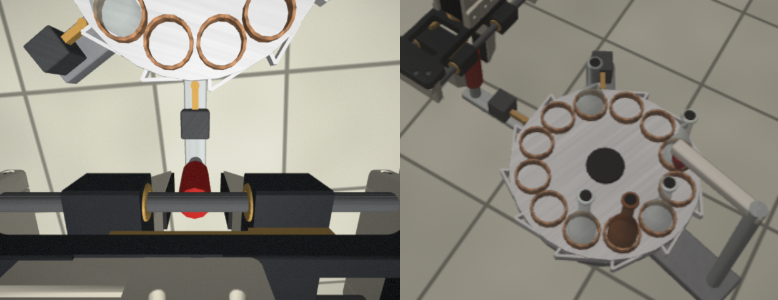

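```bash
python3 - <<'E'
from h import *
h=np.array([.574,.143])
for x,y in((622,232),(658,218),(680,190),(676,153)):
    p=ray("scene",200+(x-400)*340/378,150+y*.9,.052)[:2]-h;print(np.hypot(*p).round(3),np.degrees(np.arctan2(p[1],p[0])).round(1))
E
```

```text
0.082 41.5
0.085 71.3
0.088 100.3
0.084 131.8
```

The brown flask is at about 43° and the nozzle at about 75°, so one more stroke is needed.

>>> apply_moves --rows '[{"xyz": [0.25,10,0],"turn": -0.0524},{"xyz": [0.25,10,0],"turn": -0.0524},{"xyz": [0.25,10,0],"turn": -0.0524},{"xyz": [0.25,10,0],"turn": -0.0524},{"xyz": [0.25,10,0],"turn": -0.0524},{"xyz": [0.25,10,0],"turn": -0.0524},{"xyz": [0.25,10,0],"turn": -0.0524},{"xyz": [0.25,10,0],"turn": -0.0524},{"xyz": [0.25,10,0],"turn": -0.0524},{"xyz": [0.25,10,0],"turn": -0.0524}]'

```text
time: 14.65
tool_pos: [0.6568, -0.0288, 0.0862]
tool_rot: [-3.137, -0.002, 2.018]
contact_force: [-7.7, -0.4, 4.2]
opening: 0.0365
```

>>> apply_moves --rows '[{"xyz": [0.25,10,0],"turn": -0.0524},{"xyz": [0.25,10,0],"turn": -0.0524},{"xyz": [0.25,7,0],"turn": -0.035},{"xyz": [0,5,0],"turn": -0.026},{"xyz": [0,3,0],"turn": 0},{"xyz": [0,3,0],"turn": 0},{"xyz": [0,0,0],"turn": 0},{"xyz": [0,0,0],"turn": 0}]'

```text
time: 15.65
tool_pos: [0.6865, -0.0118, 0.0858]
tool_rot: [-3.131, -0.004, 2.181]
contact_force: [-17.6, -7.5, 7.8]
opening: 0.0368
```

>>> apply_moves --rows '[{"xyz": [0,-11,0],"turn": 0.026},{"xyz": [0.25,-7,0],"turn": 0.035},{"xyz": [0.25,-10,0],"turn": 0.0524},{"xyz": [0.25,-10,0],"turn": 0.0524},{"xyz": [0.25,-10,0],"turn": 0.0524},{"xyz": [0.25,-10,0],"turn": 0.0524},{"xyz": [0.25,-10,0],"turn": 0.0524},{"xyz": [0.25,-10,0],"turn": 0.0524},{"xyz": [0.25,-10,0],"turn": 0.0524},{"xyz": [0.25,-10,0],"turn": 0.0524}]'

```text
time: 16.9
tool_pos: [0.6012, -0.0463, 0.0868]
tool_rot: [3.14, 0.0, 1.699]
contact_force: [-0.4, -0.4, -0.9]
opening: 0.0369
```

>>> apply_moves --rows '[{"xyz": [0.25,-10,0],"turn": 0.0524},{"xyz": [0.25,-10,0],"turn": 0.0524},{"xyz": [0.25,-10,0],"turn": 0.0524},{"xyz": [0.25,-10,0],"turn": 0.0524},{"xyz": [0,0,0],"turn": 0},{"xyz": [0,0,0],"turn": 0}]'

```text
time: 17.65
tool_pos: [0.562, -0.0473, 0.087]
tool_rot: [3.14, 0.0, 1.493]
contact_force: [0.3, 0.1, 0.4]
opening: 0.036
```

>>> apply_moves --rows '[{"xyz": [0,0,0],"turn": 0},{"xyz": [0,0,0],"turn": 0},{"xyz": [0,0,-20],"turn": 0},{"xyz": [0,0,-20],"turn": 0},{"xyz": [0,0,-20],"turn": 0},{"xyz": [0,0,-20],"turn": 0},{"xyz": [0,0,-20],"turn": 0},{"xyz": [0,0,0],"turn": 0}]' --gripper 0.6

```text
time: 18.65
tool_pos: [0.562, -0.0474, 0.1881]
tool_rot: [3.138, 0.001, 1.492]
contact_force: [-0.7, -0.5, -0.2]
opening: 0.0553
```

```bash
python3 - <<'E'
from cell import robot
import cv2,numpy as np
a=robot.read_camera("wrist")["frame"];b=robot.read_camera("scene")["frame"][170:420,230:550];s=robot.read_camera("side")["frame"][180:430,140:420]
r=lambda i:cv2.resize(i,(400,300))
cv2.imwrite("pics/w4.png",np.vstack([np.hstack([r(a),r(s)]),np.hstack([r(b),r(b)*0])]))
E
```

```text
(no output)
```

View pics/w4.png

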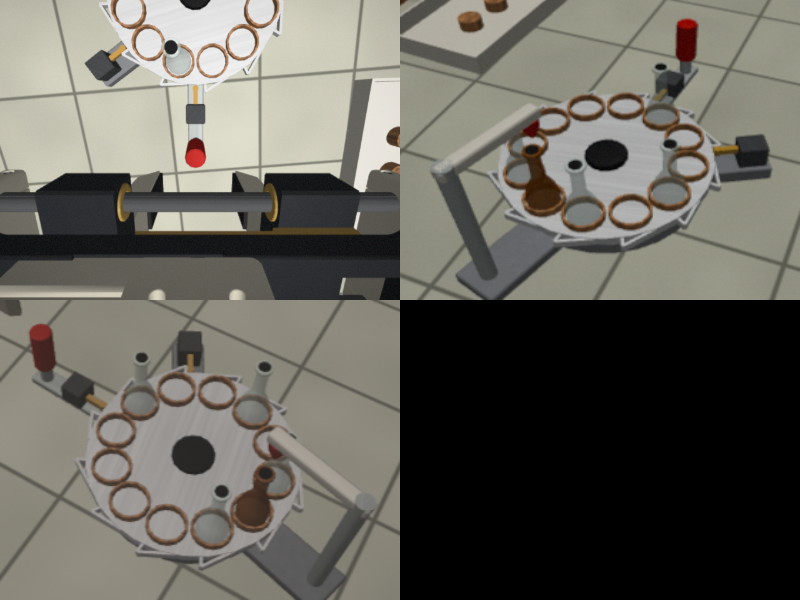

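```bash
python3 - <<'E'
from h import *
h=np.array([.574,.143])
def s(p):print(p[:2].round(4),np.hypot(*(p[:2]-h)).round(3),np.degrees(np.arctan2(*(p[:2]-h)[::-1])).round(1))
s(ray("scene",230+252*.8,170+210*.8333,.052)); s(ray("side",140+(543-400)*.7,180+196*.8333,.052))
s(ray("scene",230+265*.8,170+173*.8333,.138)); s(ray("side",140+(533-400)*.7,180+150*.8333,.138))
# predicted nozzle-tip pixels
for n in("scene","side"):
  c=d[n]
  for z in(.164,.18):
    for a in (45,75,105):
      X=np.r_[h+.083*np.array([np.cos(np.radians(a)),np.sin(np.radians(a))]),z];q=c["mtx"]@(c["R"]@X+c["t"]);print(n,z,a,(q[:2]/q[2]).round())
import cv2
from cell import robot
f=robot.read_camera("side");g=robot.read_camera("scene")
cv2.imwrite("pics/z.png",np.hstack([cv2.resize(f["frame"][250:370,150:270],(400,400),interpolation=2),cv2.resize(g["frame"][260:380,400:520],(400,400),interpolation=2)]))
E
```

```text
[0.6    0.2219] 0.083 71.8
[0.6049 0.2176] 0.081 67.5
[0.6022 0.222 ] 0.084 70.4
[0.6007 0.221 ] 0.082 71.1
scene 0.164 45 [415. 316.]
scene 0.164 75 [450. 299.]
scene 0.164 105 [467. 269.]
scene 0.18 45 [417. 309.]
scene 0.18 75 [452. 291.]
scene 0.18 105 [469. 261.]
side 0.164 45 [215. 272.]
side 0.164 75 [233. 293.]
side 0.164 105 [266. 304.]
side 0.18 45 [213. 263.]
side 0.18 75 [231. 284.]
side 0.18 105 [265. 295.]
```

View pics/z.png

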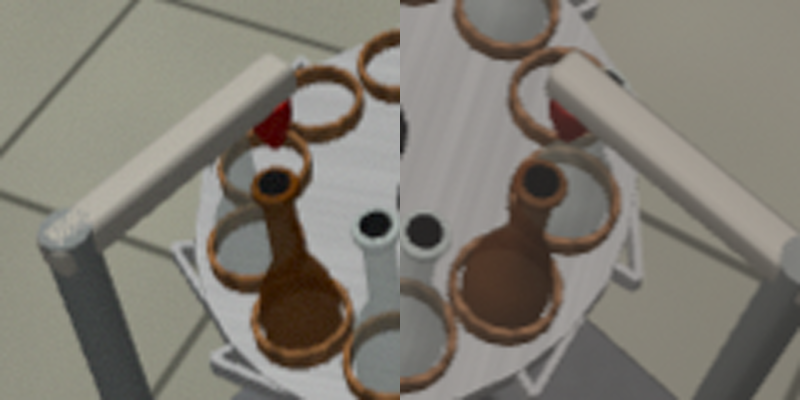

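```bash
python3 - <<'E'
from h import *
import cv2
P={n:d[n]["mtx"]@np.c_[d[n]["R"],d[n]["t"]] for n in d}
def tri(a,b):
    X=cv2.triangulatePoints(P["side"],P["scene"],np.array([150+a[0]*.3,250+a[1]*.3]),np.array([400+(b[0]-400)*.3,260+b[1]*.3]))[:,0];X=X[:3]/X[3]
    e=X[:2]-[.574,.143];print(X.round(4),np.hypot(*e).round(4),np.degrees(np.arctan2(e[1],e[0])).round(1))
tri((273,183),(542,181)); tri((273,147),(572,138)); tri((302,322),(505,290)); tri((65,228),(794,262))
E
```

```text
[0.602  0.2224 0.1385] 0.0842 70.5
[0.5967 0.2257 0.1637] 0.0858 74.6
[0.6021 0.2226 0.0518] 0.0844 70.6
[0.6197 0.3001 0.1976] 0.1636 73.8
```

The triangulated flask sits about 4° (6 mm) short of the nozzle. I'll measure the table's index phase in every saved scene image to see where that came from.

```bash
cat > ph.py <<'E'
from h import *
import cv2,sys
c=d["scene"];P=c["mtx"]@np.c_[c["R"],c["t"]]
th=np.radians(np.arange(0,360,.25));h=(.574,.1428)
def phase(im,ox,oy,sx,sy,tag):
    for z,rs in((.053,np.arange(.060,.106,.001)),):
        rr,tt=np.meshgrid(rs,th)
        X=np.stack([h[0]+rr*np.cos(tt),h[1]+rr*np.sin(tt),0*rr+z,0*rr+1],-1)@P.T
        u=(X[...,0]/X[...,2]-ox)*sx;v=(X[...,1]/X[...,2]-oy)*sy
        g=cv2.remap(im,u.astype(np.float32),v.astype(np.float32),1).astype(float)
        brown=np.clip(g[...,2]-g[...,0]-15,0,60)   # cork is reddish
        w=brown.sum(1)
        ok=np.ones_like(w)
        f=w-w.mean(); a=np.degrees(np.angle((f*np.exp(-12j*th)).sum()))/12
        # match with ring model (gaps between rings -> min)
        print(tag,"phase mod30:",round(a%30,2))
E
python3 - <<'E'
from ph import *
phase(d["scene"]["frame"],0,0,1,1,"start")
I=cv2.imread
phase(I("pics/s1.png"),200,150,2,2,"at stop 1")
phase(I("pics/w2.png")[:,400:],200,150,378/340,300/270,"rest 1")
phase(I("pics/w3.png")[:,400:],200,150,378/340,300/270,"rest 2")
phase(I("pics/w4.png")[300:,:400],230,170,1.25,1.2,"rest 3")
E
```

```text
start phase mod30: 29.83
at stop 1 phase mod30: 28.27
rest 1 phase mod30: 2.1
rest 2 phase mod30: 2.38
rest 3 phase mod30: 1.59
```

```bash
cat > ph2.py <<'E'
from h import *
import cv2
c=d["scene"]
def fit(n,im,ox=0,oy=0,sx=1,sy=1,tag=""):
    c=d[n];P=c["mtx"]@np.c_[c["R"],c["t"]]
    a=np.radians(np.arange(0,360,5))
    b=np.clip(im[...,2].astype(float)-im[...,0]-10,0,40).astype(np.float32)
    b=cv2.GaussianBlur(b,(0,0),1.0*sx)
    best=(-1,)
    for dx in np.arange(-.004,.0041,.001):
     for dy in np.arange(-.004,.0041,.001):
      for p in np.arange(0,30,.5):
        k=np.radians(p+30*np.arange(12))[:,None]
        x=.574+dx+.083*np.cos(k)+.018*np.cos(a);y=.143+dy+.083*np.sin(k)+.018*np.sin(a)
        X=np.stack([x,y,0*x+.053,0*x+1],-1)@P.T
        u=(X[...,0]/X[...,2]-ox)*sx;v=(X[...,1]/X[...,2]-oy)*sy
        s=cv2.remap(b,u.astype(np.float32),v.astype(np.float32),1).mean()
        if s>best[0]:best=(s,p,.574+dx,.143+dy)
    print(tag,n,np.round(best,4))
E
python3 - <<'E'
from ph2 import *
from cell import robot
I=cv2.imread
for n in("scene","side"):
    fit(n,d[n]["frame"],tag="start"); fit(n,robot.read_camera(n)["frame"],tag="now")
fit("scene",I("pics/s1.png"),200,150,2,2,"at stop 1")
fit("scene",I("pics/w2.png")[:,400:],200,150,378/340,300/270,"rest 1")
fit("scene",I("pics/w3.png")[:,400:],200,150,378/340,300/270,"rest 2")
print(robot.observe()["time"])
E
```

```text
start scene [19.9177 15.      0.574   0.143 ]
now scene [21.9082 11.      0.574   0.143 ]
start side [25.523 14.5    0.576  0.141]
now side [26.9996 11.      0.576   0.141 ]
at stop 1 scene [24.8146 15.      0.574   0.143 ]
rest 1 scene [22.0299 11.      0.574   0.143 ]
rest 2 scene [22.1557 11.      0.574   0.143 ]
19.0
```

At the lever's stop the table is exactly on place (phase 15°). On each return it falls back 4° to its holding pawl, so the flask rests about 6 mm short. A small partial push (about 8°, far short of a stroke) with a very slow release may leave it exact. If it doesn't, the table only returns to its present held place.

>>> apply_moves --rows '[{"xyz": [0,0,20],"turn": 0},{"xyz": [0,0,20],"turn": 0},{"xyz": [0,0,20],"turn": 0},{"xyz": [0,0,20],"turn": 0},{"xyz": [0,0,20],"turn": 0},{"xyz": [0,0,0],"turn": 0}]'

```text
time: 19.75
tool_pos: [0.5599, -0.047, 0.0851]
tool_rot: [-3.138, -0.0, 1.492]
contact_force: [0.4, -1.0, 0.3]
opening: 0.055
```

>>> apply_moves --rows '[{"xyz": [0,0,0],"turn": 0},{"xyz": [0,0,0],"turn": 0},{"xyz": [0.25,6,0],"turn": -0.03},{"xyz": [0.15,6,0],"turn": -0.03},{"xyz": [0.15,6,0],"turn": -0.03},{"xyz": [0.15,6,0],"turn": -0.03},{"xyz": [0.1,5,0],"turn": -0.03},{"xyz": [0,2,0],"turn": -0.01},{"xyz": [0,0,0],"turn": 0}]' --gripper 0.4

```text
time: 20.88
tool_pos: [0.5922, -0.0469, 0.0866]
tool_rot: [3.141, 0.0, 1.652]
contact_force: [-3.0, 0.2, 2.2]
opening: 0.0365
```

```bash
python3 - <<'E'
from ph2 import *
from cell import robot
fit("scene",robot.read_camera("scene")["frame"],tag="now")
E
```

```text
now scene [22.9127 14.5     0.574   0.143 ]
```

Table is now at 14.5°. Next, a slow release with a look partway.

>>> apply_moves --rows '[{"xyz": [0,-1,0],"turn": 0.005},{"xyz": [0,-1,0],"turn": 0.005},{"xyz": [0,-1,0],"turn": 0.005},{"xyz": [0,-1,0],"turn": 0.005},{"xyz": [0,-1,0],"turn": 0.005},{"xyz": [0,-1,0],"turn": 0.005},{"xyz": [0,-1,0],"turn": 0.005},{"xyz": [0,-1,0],"turn": 0.005},{"xyz": [0,-1,0],"turn": 0.005},{"xyz": [0,-1,0],"turn": 0.005}]'

```text
time: 22.18
tool_pos: [0.582, -0.0475, 0.0867]
tool_rot: [3.142, 0.0, 1.601]
contact_force: [-2.3, 1.6, 1.2]
opening: 0.0365
```

```bash
python3 - <<'E'
from ph2 import *
from cell import robot
fit("scene",robot.read_camera("scene")["frame"],tag="now")
E
```

```text
now scene [22.7822 14.5     0.574   0.143 ]
```

>>> apply_moves --rows '[{"xyz": [0,-1,0],"turn": 0.005},{"xyz": [0,-1,0],"turn": 0.005},{"xyz": [0,-1,0],"turn": 0.005},{"xyz": [0,-1,0],"turn": 0.005},{"xyz": [0,-1,0],"turn": 0.005},{"xyz": [0,-1,0],"turn": 0.005},{"xyz": [0,-1,0],"turn": 0.005},{"xyz": [0,-1,0],"turn": 0.005},{"xyz": [0,-1,0],"turn": 0.005},{"xyz": [0,-1,0],"turn": 0.005}]'

```text
time: 23.48
tool_pos: [0.572, -0.0476, 0.0867]
tool_rot: [3.142, 0.0, 1.552]
contact_force: [-3.4, 0.3, -1.0]
opening: 0.0369
```

>>> apply_moves --rows '[{"xyz": [0,-1,0],"turn": 0.005},{"xyz": [0,-1,0],"turn": 0.005},{"xyz": [0,-1,0],"turn": 0.005},{"xyz": [0,-1,0],"turn": 0.005},{"xyz": [0,-1,0],"turn": 0.005},{"xyz": [0,-1,0],"turn": 0.005},{"xyz": [0,-1,0],"turn": 0.005},{"xyz": [0,-1,0],"turn": 0.005},{"xyz": [0,-1,0],"turn": 0.005},{"xyz": [0,-2,0],"turn": 0.005}]'

```text
time: 24.72
tool_pos: [0.5611, -0.0471, 0.0868]
tool_rot: [3.141, 0.0, 1.501]
contact_force: [-0.2, -0.5, 0.4]
opening: 0.0368
```

```bash
python3 - <<'E'
from ph2 import *
from cell import robot
fit("scene",robot.read_camera("scene")["frame"],tag="now")
E
```

```text
now scene [22.5914 14.5     0.574   0.143 ]
```

The table stayed at 14.5°, so the slow release worked. I'll let go, lift clear and do a final check.

>>> apply_moves --rows '[{"xyz": [0,0,0],"turn": 0},{"xyz": [0,0,0],"turn": 0},{"xyz": [0,0,-20],"turn": 0},{"xyz": [0,0,-20],"turn": 0},{"xyz": [0,0,-20],"turn": 0},{"xyz": [0,0,-20],"turn": 0},{"xyz": [0,0,-20],"turn": 0},{"xyz": [0,0,0],"turn": 0},{"xyz": [0,0,0],"turn": 0}]' --gripper 0.6

```text
time: 25.9
tool_pos: [0.5607, -0.047, 0.1858]
tool_rot: [-3.14, -0.0, 1.502]
contact_force: [-0.5, 1.2, -1.0]
opening: 0.0555
```

```bash
python3 - <<'E'
from ph2 import *
from cell import robot
f=robot.read_camera("side")["frame"];g=robot.read_camera("scene")["frame"]
fit("scene",g,tag="now");fit("side",f,tag="now")
r=lambda i:cv2.resize(i,(400,300))
cv2.imwrite("pics/z2.png",np.hstack([r(f[180:430,140:420]),r(g[170:420,230:550])]))
E
```

```text
now scene [21.9846 14.5     0.574   0.143 ]
now side [26.6248 14.5     0.576   0.141 ]
```

View pics/z2.png

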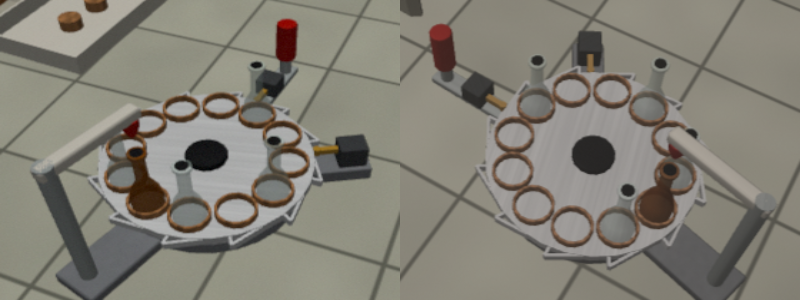

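The brown flask stands upright under the nozzle: mouth at (136,153) in the side view and (670,170) in the scene view. The red handle is at rest and the gripper is clear.

```bash
python3 -c "
from cell import robot
print(robot.hand_in())"
```

```text
the job is handed in; nothing more can be done
None
```

The brown flask is now under the dosing nozzle, and I handed the job in at about 26 s with the lever at rest and the gripper clear. It started three places (90°) clockwise of the nozzle. I made three full pushes of the red handle to its stop, letting the lever all the way back after each. The handle sat loosely between the partly open fingers, and the arm never touched the turntable or the flask.

- **What went wrong on the way:** after each return the table fell back about 4° from its exact place. After the third push that left the flask about 6 mm short of the nozzle.
- **How I corrected it:** I made one extra partial lever push of about 8° and released it very slowly. That is far short of a full stroke, and the table then stayed put.
- **Last checks:** both cameras put the table at 14.5° within its 30° spacing. That places the flask at about 74.5°, against about 75° for the nozzle, so roughly 1 mm off. The flask is upright, and the force on the arm was near zero (about 1.6 N, the sensor's noise). The highest force I read while pushing was about 20 N at the stop.

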